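# Make up two pump overhaul kits

## Robot

A 6-joint arm with a two-finger parallel gripper is mounted at the origin on the work surface. World frame = base frame: x ahead of the robot, y to its left, z up, the work surface at z = 0. Lengths are in mm, angles in degrees, forces in N, time in s.
With the tool pointing down it reaches from about 350 to 875 mm from the base axis. Payload 4.2 kg.
Tool frame: the origin (TCP) lies at the very end of the fingers, on their centre line; the grasp point (between the pads) lies 19 mm behind it; z points along the fingers, y is the line along which they close (so a half turn about z gives the same grasp; the last joint's range is limited). The gripper opens to 85 mm and grips with 20 to 120 N. Pads are 22 mm wide; open, the fingers measure 114 mm over their backs; the gripper's body (76 mm by 85 mm) begins 54 mm behind the grasp point. The pads swing forward as they close: fully open they stand 13 mm farther back than shut.
Start: joints at [90.619, 22.042, 0.453, 0, -68.411, -14.817], TCP at [153.263, 605.896, 231.312] pointing down, gripper open.
Joint ranges: [-179.83, 179.83], [-69.29, 118.12], [-61.27, 80.66], [-181.25, 117.63], [-171.15, -9.14], [-177.46, 177.46]. Speed limits (degrees/s): [159.86, 159.86, 180, 180, 180, 180].

## Interface

Orientations are given as a 3x3 rotation matrix whose columns are the frame's x, y, z axes.
In Python, from rig import ctrl gives the robot as it stands.
- The arm moves only by the shell command python3 jog.py, which reads ROWS from standard input. ROWS is 1 to 5 rows, one to a line, with the numbers parted by spaces; each row has 5 numbers: dx, dy, dz in a scale on which 1.0 is 250 mm, then a turn about the tool's z in parts of the range, where 1.0 means 2 pi rad, then the finger opening in mm; each row shifts and turns the commanded pose from where the row before left it, along the tool's axes as they then stand; what a row does not reach is not made up. A row lasts 1/12 s, in which the tool goes at most 41.7 mm and 7.16 degrees, less where a joint would pass 70% of its speed; a pose out of reach is approached as far as the arm can. The fingers move at their own pace and stop on an object; the grip force is fixed at half the most. Time passes only in rows, so rows that do not move let the fingers close. It prints the time, the measured TCP pose, the force, the opening and the grip force at its end. Input that does not fit is refused with a message, and nothing moves.
- ctrl.sense(): the state, without advancing time (a new reading comes with each control period).
- ctrl.read_camera(name): name is "scene" or "top" or "wrist"; returns a dict with "img" (400x640x3 uint8, red, green, blue), "fx", "fy", "cx", "cy" (pixels), "world_to_cam" (4x4, takes a point from world to camera coordinates); the wrist camera has in their place "tool_from_camera" (4x4, takes a point from camera to tool coordinates, whose origin is the TCP and whose axes are the flange's). Camera axes: x right, y up, looking along -z (the intrinsics and any distortion apply to the point x, -y, -z); pixel columns grow to the right and rows downward; lengths in mm; the calibration is good to about 2 mm. A picture is of the moment at which its call begins: read the wrist's pose just before it. There is no depth.
- ctrl.close_job(): hands the job in; it is judged then, once.
The state is a dict: "time": time; "joints": joint angles; "qvel": joint speeds; "tau": joint torques, N m; "tcp_pos": TCP position; "tool_rot": TCP orientation; "force": force on the tool from outside, world axes, zero at the start; "moment": the same for the moment, N m; "gripper_width": finger opening in mm; "finger_force": force on a finger pad.
Only numpy, scipy, OpenCV 4.12 (cv2) and the standard library are available. Lean on these libraries where they do the work, as an engineer would, in place of code of your own. Each camera call takes 0.05 s, during which the arm holds its last target. There are 200 camera calls.

## Task

Make up the two pump overhaul kits from the parts on the light blue sheet, each part lying flat in the pocket named: in the blue tray the slotted rotor (boss up) in the large pocket, the ball bearing in the middle one and the bronze bush (flange down) in the small one; in the red tray the notched end plate in the large pocket and the hexagon nut in the small one, with the middle pocket left empty. Set the parts down, do not drop them, and leave the copper spacer ring, the tape measure and the screwdriver where they lie.

Things in the scene. Friction and masses are not known exactly. Their poses are not given: they have to be found in the camera images.
- rotor: slotted rotor: a dark blackened-steel disc 64 mm across and 10 mm thick with 20 radial slots in its rim, a step 42 mm across up to 14 mm, and a round central boss 34 mm across up to 24 mm (bored 18 mm); boss up, easily held by the boss; about 0.28 kg. Origin at the centre of the underside, z up
- end_plate: end plate: a bright steel disc 60 mm across and 15 mm thick with a notch 18 mm wide and 9 mm deep cut in its rim on its own +x side, an 18 mm central hole and two screw heads; about 0.27 kg; grasp it across its own y axis (60 mm), clear of the notch, by its upper half (10 mm stand proud of the pocket). Origin at the centre of the underside, z up
- bearing: sealed ball bearing: a flat ring, bright steel outer and inner race with a black seal between, 47 mm outside, 20 mm bore, 14 mm high; about 0.11 kg; hold it by its upper half (9 mm stand proud of the pocket). Origin at the centre of the underside, z up
- bush: bronze flanged bush standing on its flange: yellow-brown metal sleeve 28 mm outside, 26 mm tall in all, on a flange 34 mm across and 4 mm thick, bore 18 mm; about 0.09 kg. Origin at the centre of the flange's underside, z up
- nut: pale silver hexagon nut lying flat, 30 mm across flats, 34.6 mm across corners, 18 mm high (0.6 mm raised face on top), bore 20 mm; about 0.065 kg. Origin at the centre of the underside, z up; its x axis is normal to a flat (flats repeat every 60 degrees)
- spacer: copper spacer ring, 50 mm outside, 34 mm inside, 14 mm high, reddish: not wanted in either kit, stays where it lies. Origin at the centre of the underside, z up
- blue_tray: the blue kit tray: a blue plastic slab fixed flat on the bench, 96 x 224 x 16 mm high (2 mm foot rib), with three round pockets 5 mm deep (floors 11 mm above the underside, paler) in a row along its y: large 78 mm across at y = -64 mm, middle 62 mm at y = +15 mm, small 48 mm at y = +79 mm, all at x = 0. Origin at the underside's centre, z up, y along the long side
- red_tray: the red kit tray: a red plastic slab fixed flat on the bench, 96 x 224 x 16 mm high (2 mm foot rib), with three round pockets 5 mm deep (floors 11 mm above the underside, paler) in a row along its y: large 78 mm across at y = -64 mm, middle 62 mm at y = +15 mm, small 48 mm at y = +79 mm, all at x = 0. Origin at the underside's centre, z up, y along the long side
- tape_measure: yellow pocket tape measure, 70 x 66 x 34 mm (its steel clip to 37 mm), beyond the trays: leave it alone. Origin at the centre of the underside, z up
- screwdriver: screwdriver with a red handle, 190 mm long, lying along its own x axis (handle to -x) beside the trays on the left, at most 35 mm high: leave it alone. Origin at mid-length on the bench surface

How it is judged:
By the outcome, as a careful person would: the job done as asked, in the order asked, and still so for the second after the job is handed in, with the robot touching nothing.
It also fails if it takes over 118 s, if anything falls off the work surface, if the arm or the gripper's body presses on something with over 40 N, if the wrist force passes 120 N, or if a joint passes its speed limit or range.

## Working session

There is one attempt and no reset: what is moved stays moved. The work goes in short steps, Python scripts to look and compute and a shell command to move; the robot and the scene stay as the last step left them, time stands still between calls to the robot, and variables do not carry over. Pictures are saved under pics/ and viewed, at most 14 in all, crops included, and the job is handed in when it is done.

```bash
ls; mkdir -p pics; cat > h.py <<'E'
import numpy as np, cv2
from rig import ctrl
def snap(n,f):
    s=ctrl.sense(); c=ctrl.read_camera(n); cv2.imwrite('pics/'+f+'.png',c['img'][:,:,::-1]); 
    np.save('pics/'+f+'.npy',{'c':c,'s':s},allow_pickle=True); return c,s
def load(f): d=np.load('pics/'+f+'.npy',allow_pickle=True).item(); return d['c'],d['s']
def ray(c,s,uv):
    d=c.get('dist',None)
    p=np.array([(uv[0]-c['cx'])/c['fx'],-(uv[1]-c['cy'])/c['fy'],-1.])
    if 'world_to_cam' in c: T=np.linalg.inv(np.array(c['world_to_cam']))
    else:
        W=np.eye(4);W[:3,:3]=s['tool_rot'];W[:3,3]=s['tcp_pos'];T=W@np.array(c['tool_from_camera'])
    return T[:3,3],T[:3,:3]@p
def onz(c,s,uv,z):
    o,d=ray(c,s,uv); return o+d*(z-o[2])/d[2]
def tri(L):
    A=0;b=0
    for o,d in L:
        d=d/np.linalg.norm(d);P=np.eye(3)-np.outer(d,d);A=A+P;b=b+P@o
    return np.linalg.solve(A,b)
E
python3 - <<'E'
from h import *
for n in('scene','top','wrist'):
    c,s=snap(n,n+'0'); print(n,{k:(np.round(v,3).tolist()) for k,v in c.items() if k!='img'})
print(s)
E
```

```text
jog.py
pics
rig.py
scene {'fx': 464.958, 'fy': 464.958, 'cx': 310.161, 'cy': 200.171, 'world_to_cam': [[-0.757, 0.654, 0.009, 438.612], [-0.416, -0.491, 0.765, 232.139], [0.504, 0.575, 0.644, -1464.4], [0.0, 0.0, 0.0, 1.0]]}
top {'fx': 415.585, 'fy': 415.585, 'cx': 320.606, 'cy': 197.705, 'world_to_cam': [[-0.017, -1.0, -0.008, 45.12], [0.99, -0.018, 0.137, -612.112], [-0.137, -0.006, 0.99, -890.308], [0.0, 0.0, 0.0, 1.0]]}
wrist {'fx': 307.919, 'fy': 307.919, 'cx': 318.849, 'cy': 204.309, 'tool_from_camera': [[0.0, 0.962, 0.272, 67.457], [1.0, -0.0, 0.0, 0.326], [0.0, 0.272, -0.962, -142.793], [0.0, 0.0, 0.0, 1.0]]}
{'time': 0.1, 'joints': array([ 9.06204059e+01,  2.20866764e+01,  3.85620331e-01, -2.36655765e-02,
       -6.84102535e+01, -1.48156385e+01]), 'qvel': array([-0.05230522, -0.13107813,  0.14175454,  0.12313725,  0.03933239,
       -0.06497325]), 'tau': array([-2.18160121e-04, -3.93318307e+01,  1.88928777e+01,  4.19793874e+00,
       -2.60389104e-03,  3.31567648e-06]), 'tcp_pos': array([153.13937063, 605.40354013, 230.31828248]), 'tool_rot': array([[ 9.69428408e-01, -2.45374063e-01, -3.63006358e-04],
       [-2.45374299e-01, -9.69426461e-01, -1.94673407e-03],
       [ 1.25770079e-04,  1.97629174e-03, -9.99998039e-01]]), 'force': array([ 0.43203587, -0.47235554,  1.12953973]), 'moment': array([-0.01088113, -0.01192718, -0.02142442]), 'finger_force': 0.0, 'gripper_width': 85.27691410391701}
```

View pics/top0.png

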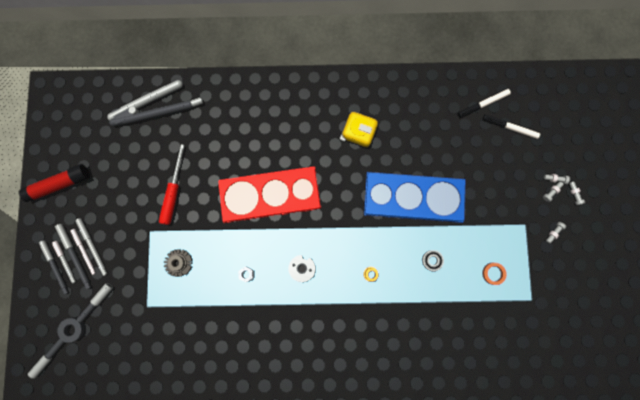

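View pics/scene0.png

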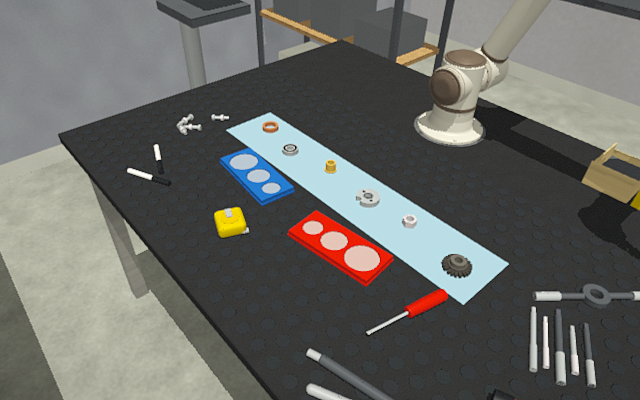

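The top view shows rotor (178,263), nut (248,274), end plate (301,268), bush (371,274), bearing (432,261) and spacer (494,272). The red tray is near (269,193) and the blue tray near (415,196). The red tray's large pocket is at its left end, the blue tray's at its right. The scene view agrees.

```bash
python3 - <<'E'
from h import *
c,s=load('top0'); k,_=load('scene0')
P={'rotor':((178,263),(457,259),24),'nut':((248,274),(410,218),18),'plate':((301,268),(368,193),15),'bush':((371,274),(331,163),26),'bearing':((432,261),(290,147),14),'spacer':((494,272),(271,125),14),
'redL':((242,197),(362,257),11),'redM':((276,192),(334,240),11),'redS':((302,188),(313,228),11),'bluL':((443,199),(244,161),11),'bluM':((408,196),(258,176),11),'bluS':((381,194),(271,188),11)}
for n,(a,b,z) in P.items(): print(n,onz(c,s,a,z).round(0)[:2],tri([ray(c,s,a),ray(k,s,b)]).round(0))
E
```

```text
rotor [473. 357.] [472. 360.  18.]
nut [446. 201.] [444. 204.  13.]
plate [457.  82.] [457.  81.  21.]
bush [442. -75.] [441. -75.  21.]
bearing [ 468. -215.] [ 469. -216.   13.]
spacer [ 441. -353.] [ 439. -351.   14.]
redL [622. 217.] [621. 218.  12.]
redM [632. 138.] [631. 140.  11.]
redS [641.  78.] [640.  78.  10.]
bluL [ 609. -248.] [ 609. -248.   11.]
bluM [ 618. -168.] [ 618. -169.    9.]
bluS [ 623. -106.] [ 623. -106.    9.]
```

View pics/wrist0.png

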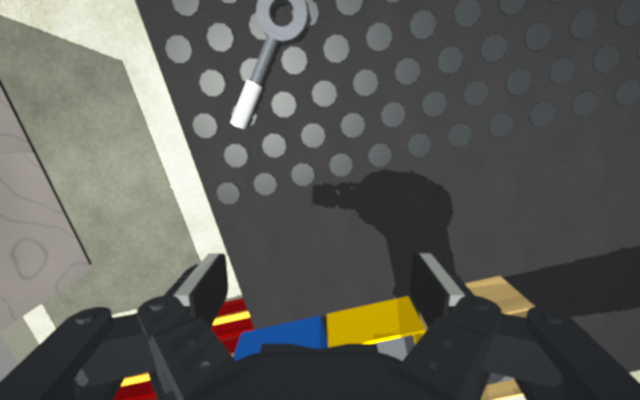

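Two-view heights agree with the sizes given, within the coarse resolution. The wrist view shows only bench and the fingers, with tips near (222,255) and (417,255). I'll survey from above the sheet with the wrist camera.

Units first: shifts go in shares of 250 mm and turns go in shares of 2 pi rad. So 30 mm / 250 = 0.12, 27 mm / 250 = 0.108, -7.1 degrees / 360 = -0.0197.

```bash
echo '0 0 0 -0.0197 85
0 0 0 -0.0197 85
0.108 0.12 0 0 85
0.108 0.12 0 0 85
0.108 0.12 0 0 85' | python3 jog.py && echo '0.108 0.12 0 0 85
0.108 0.12 0 0 85
0.108 0.12 0 0 85
0.108 0.12 0 0 85
0.108 0.12 0 0 85' | python3 jog.py && echo '0.108 0.12 0 0 85
0.108 0.12 0 0 85
0.108 0.12 0 0 85
0.108 0.12 0 0 85
0 0 0 0 85' | python3 jog.py && python3 -c "
from h import *
snap('wrist','w1')" && echo '0 0.16 0 0 85
0 0.16 0 0 85
0 0.16 0 0 85
0 0.16 0 0 85
0 0 0 0 85' | python3 jog.py && echo '0 0 0 0 85' | python3 jog.py && python3 -c "
from h import *
snap('wrist','w2')"&& echo '0 0.16 0 0 85
0 0.16 0 0 85
0 0.16 0 0 85
0 0.16 0 0 85
0 0.16 0 0 85' | python3 jog.py && echo '0 0 0 0 85
0 0 0 0 85' | python3 jog.py && python3 -c "
from h import *
snap('wrist','w3')"
```

```text
time: 0.57
tcp_pos: [234.5, 514.8, 230.6]
tool_rot: [[1.0, 0.002, -0.0], [0.002, -1.0, -0.001], [-0.0, 0.001, -1.0]]
force: [0.5, 0.1, 1.0]
gripper_width: 85.0
finger_force: 0.0
time: 0.98
tcp_pos: [370.0, 364.1, 231.3]
tool_rot: [[1.0, 0.0, -0.0], [0.0, -1.0, -0.0], [-0.0, 0.0, -1.0]]
force: [0.6, 0.4, 0.8]
gripper_width: 84.9
finger_force: 0.0
time: 1.4
tcp_pos: [480.2, 241.3, 230.9]
tool_rot: [[1.0, -0.007, -0.0], [-0.007, -1.0, -0.001], [-0.0, 0.001, -1.0]]
force: [-0.1, 0.7, -0.4]
gripper_width: 84.9
finger_force: 0.0
time: 1.87
tcp_pos: [475.6, 81.8, 231.2]
tool_rot: [[1.0, -0.004, -0.002], [-0.004, -1.0, -0.001], [-0.002, 0.001, -1.0]]
force: [0.0, -0.0, 0.0]
gripper_width: 84.8
finger_force: 0.0
time: 1.95
tcp_pos: [476.8, 84.9, 231.4]
tool_rot: [[1.0, -0.002, 0.0], [-0.002, -1.0, 0.0], [0.0, -0.0, -1.0]]
force: [0.8, 0.1, -1.5]
gripper_width: 84.8
finger_force: 0.0
time: 2.42
tcp_pos: [477.8, -113.9, 231.4]
tool_rot: [[1.0, 0.004, 0.001], [0.004, -1.0, 0.0], [0.001, -0.0, -1.0]]
force: [1.0, -0.1, -0.1]
gripper_width: 84.8
finger_force: 0.0
time: 2.58
tcp_pos: [477.7, -114.4, 230.9]
tool_rot: [[1.0, -0.002, -0.0], [-0.002, -1.0, 0.0], [-0.0, -0.0, -1.0]]
force: [-0.6, 1.0, -0.4]
gripper_width: 85.2
finger_force: 0.0
```

```bash
python3 -c "
from h import *
a=[load(f)[0]['img'][:260,:,::-1] for f in('w1','w2')]
cv2.imwrite('pics/m1.png',np.vstack(a))
for f in('w1','w2','w3'): print(load(f)[1]['tcp_pos'],load(f)[1]['time'])"
```

```text
[480.2428208  241.29873168 230.88314621] 1.4
[476.76360591  84.93706684 231.40142369] 1.95
[ 477.67187597 -114.36169101  230.94931537] 2.5833
```

View pics/m1.png

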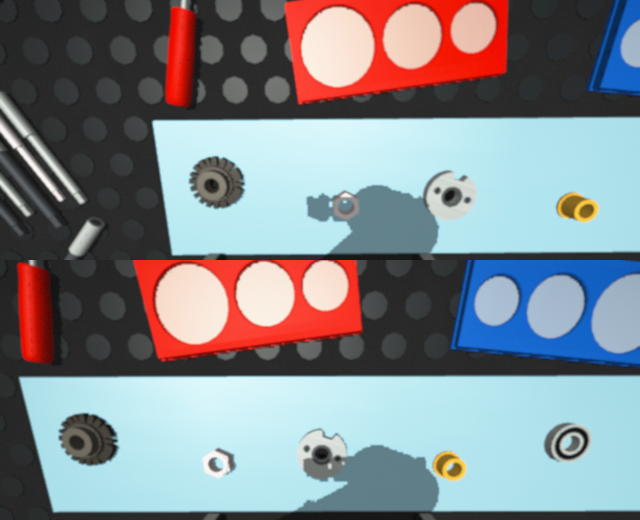

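View pics/w3.png

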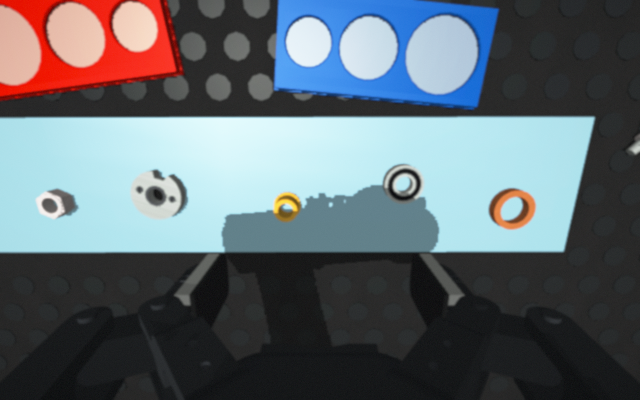

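Centre positions in the three views:

| Thing | w1 | w2 | w3 |
|---|---|---|---|
| Rotor | (213,184) | (78,180) | – |
| Nut | (345,205) | (215,203) | (52,205) |
| Plate (notch up) | (452,195) | (323,195) | (157,194) |
| Bush | – | (450,205) | (286,206) |
| Bearing | – | (568,181) | (403,182) |

Both trays are also in view.

```bash
python3 - <<'E'
from h import *
T=[('rotor','w1',213,184),('rotor','w2',78,180),('nut','w2',215,203),('nut','w3',52,205),('plate','w1',452,195),('plate','w2',323,195),('plate','w3',157,194),('bush','w2',450,205),('bush','w3',286,206),('bearing','w2',568,181),('bearing','w3',403,182)]
tiles=[]
for n,f,u,v in T:
    t=cv2.resize(load(f)[0]['img'][v-33:v+33,u-33:u+33,::-1],(198,198),interpolation=cv2.INTER_CUBIC)
    for k in range(0,66,10): cv2.line(t,(k*3,0),(k*3,4),(0,0,255)); cv2.line(t,(0,k*3),(4,k*3),(0,0,255))
    cv2.circle(t,(99,99),1,(0,255,0),-1)
    tiles.append(cv2.copyMakeBorder(t,0,2,0,2,cv2.BORDER_CONSTANT))
tiles.append(0*tiles[0])
cv2.imwrite('pics/m2.png',np.vstack([np.hstack(tiles[i:i+4]) for i in(0,4,8)]))
# pockets: pale blobs inside trays
for f in('w1','w2','w3'):
    c,s=load(f); h=cv2.cvtColor(c['img'],cv2.COLOR_RGB2HSV)
    m=((h[:110,:,2]>190)&(h[:110,:,1]<95)).astype(np.uint8)
    for q in cv2.findContours(m,0,1)[0]:
        if cv2.contourArea(q)<1200: continue
        x,y,w,hh=cv2.boundingRect(q)
        if x<2 or x+w>638 or y<1: print(f,'cut',x,y,w,hh); continue
        e=cv2.fitEllipse(q); print(f,np.round(e[0],1),np.round(e[1],0),onz(c,s,e[0],11).round(1))
E
```

```text
w1 [337.3  46.5] [72. 79.] [620.5 220.4  11. ]
w1 [411.8  36. ] [56. 63.] [630.1 141.6  11. ]
w1 [473.   27.3] [42. 49.] [637.9  77.7  11. ]
w2 cut 592 17 48 76
w2 [554.6  46.7] [51. 64.] [ 616.6 -167.5   11. ]
w2 [495.7  41. ] [40. 48.] [ 622.3 -103.6   11. ]
w2 [191.6  43.5] [70. 80.] [620.5 220.9  11. ]
w2 [264.8  33.4] [57. 64.] [630.  142.2  11. ]
w2 cut 303 0 45 51
w3 [308.2  42. ] [44. 48.] [ 622.4 -103.    11. ]
w3 [367.9  47.8] [56. 62.] [ 616.7 -166.9   11. ]
w3 [440.9  54.7] [69. 78.] [ 609.8 -245.7   11. ]
w3 cut 0 6 40 78
w3 [75.6 34.5] [52. 65.] [630.  143.4  11. ]
w3 [134.6  26.1] [42. 50.] [637.8  79.5  11. ]
```

View pics/m2.png

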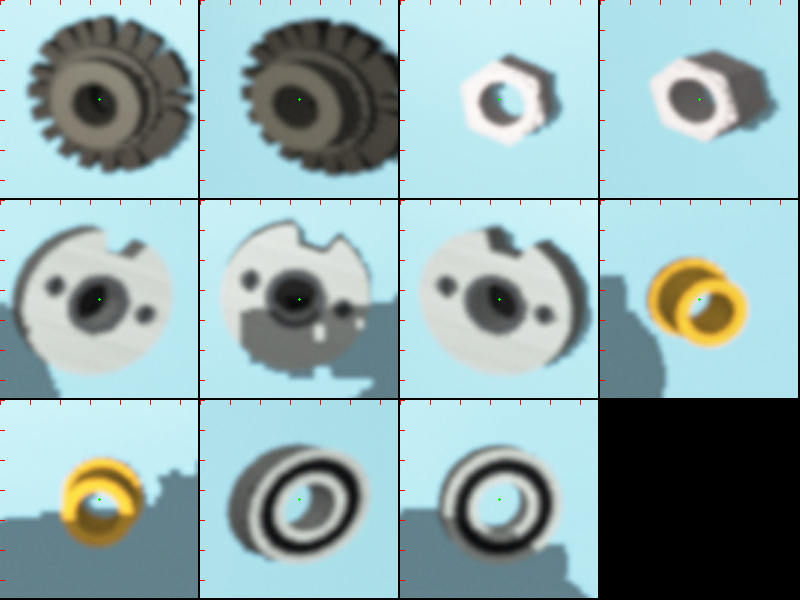

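Tiles are clear: the bore and top-face centres can be read to about 0.5 px, the notch points up and slightly right, and a nut flat is about 5° off the closing line.

```bash
python3 - <<'E'
from h import *
V={f:load(f) for f in('w1','w2','w3','top0')}
R={'rotor':([('w1',211.7,185.7),('w2',76.7,182.7)],24),'nut':([('w2',215.8,204),('w3',49.7,205.3)],18),
'plate':([('w1',451.4,196.4),('w2',321.8,194.8),('w3',155.9,195.6)],15),'bush':([('w2',454,209),('w3',286,210.3)],26),
'bearing':([('w2',570.7,182.7),('w3',403.3,183.7)],14),
'redL':([('w1',337.3,46.5),('w2',191.6,43.5)],11),'redM':([('w1',411.8,36),('w3',75.6,34.5)],11),'redS':([('w1',473,27.3),('w3',134.6,26.1)],11),
'bluM':([('w2',554.6,46.7),('w3',367.9,47.8)],11),'bluS':([('w2',495.7,41),('w3',308.2,42)],11),'bluL':([('w3',440.9,54.7),('top0',443,199)],11)}
for n,(L,z) in R.items():
    print(n,'tri',tri([ray(*V[f],(u,v)) for f,u,v in L]).round(1),'plane',[onz(*V[f],(u,v),z).round(1)[:2].tolist() for f,u,v in L])
# notch
for f,u,v,a,b in(('w1',452,195,(105,28),(148,45)),('w3',157,194,(86,29),(138,45))):
    P=[onz(*V[f],(u-33+x/3,v-33+y/3),15) for x,y in(a,b)]; print('notch',P[0].round(1),P[1].round(1))
E
```

```text
rotor tri [472.3 365.1  25. ] plane [[472.3, 365.5], [471.9, 365.9]]
nut tri [444.2 208.9  18.6] plane [[444.3, 209.1], [443.8, 209.5]]
plate tri [454.9  81.7  14.7] plane [[455.2, 81.9], [454.7, 81.7], [454.9, 81.6]]
bush tri [439.2 -75.1  24. ] plane [[440.0, -74.2], [439.6, -75.4]]
bearing tri [ 468.9 -214.7   14. ] plane [[468.8, -214.8], [468.9, -214.7]]
redL tri [620.3 220.5  11.9] plane [[620.5, 220.5], [620.5, 220.9]]
redM tri [629.6 142.1  12.8] plane [[630.1, 141.5], [630.0, 143.4]]
redS tri [637.4  78.5  12.9] plane [[637.9, 77.7], [637.8, 79.5]]
bluM tri [ 616.4 -166.7   12.1] plane [[616.6, -167.4], [616.7, -166.9]]
bluS tri [ 622.1 -103.1   12. ] plane [[622.2, -103.6], [622.4, -103.0]]
bluL tri [ 612.8 -254.2  -10.7] plane [[609.8, -245.7], [609.1, -248.5]]
notch [485.6  82.2  15. ] [478.7  64.5  15. ]
notch [485.1  81.1  15. ] [478.8  61.5  15. ]
```

Heights agree with the text and pocket spacing comes to 143 mm, as specified. Now to the rotor.

Scaled: -40 mm / 250 = -0.16.

```bash
echo '0 -0.16 0 0 85
0 -0.16 0 0 85
0 -0.16 0 0 85
0 -0.16 0 0 85
0 -0.16 0 0 85' | python3 jog.py >/dev/null&& echo '0 -0.16 0 0 85
0 -0.16 0 0 85
0 -0.16 0 0 85
0 -0.16 0 0 85
0 -0.16 0 0 85' | python3 jog.py>/dev/null && echo '-0.012 -0.16 0 0 85
-0.008 -0.156 0 0 85
0 0 0.164 0 75
0 0 0.16 0 75
0 0 0 0 75' | python3 jog.py && echo '0 0 0 0 75
0 0 0 0 75' | python3 jog.py && python3 -c "
from h import *
c,s=snap('wrist','w4'); i=c['img'][60:330,140:500,::-1]
cv2.imwrite('pics/w4c.png',cv2.resize(i,None,fx=2,fy=2))"
```

```text
time: 3.88
tcp_pos: [466.0, 364.1, 141.8]
tool_rot: [[1.0, 0.003, -0.013], [0.003, -1.0, -0.011], [-0.013, 0.011, -1.0]]
force: [-1.5, -1.0, -0.7]
gripper_width: 74.7
finger_force: 0.0
time: 4.05
tcp_pos: [472.6, 366.8, 152.5]
tool_rot: [[1.0, 0.003, 0.003], [0.003, -1.0, 0.002], [0.003, -0.002, -1.0]]
force: [-0.1, -0.1, 0.3]
gripper_width: 75.0
finger_force: 0.0
```

View pics/w4c.png

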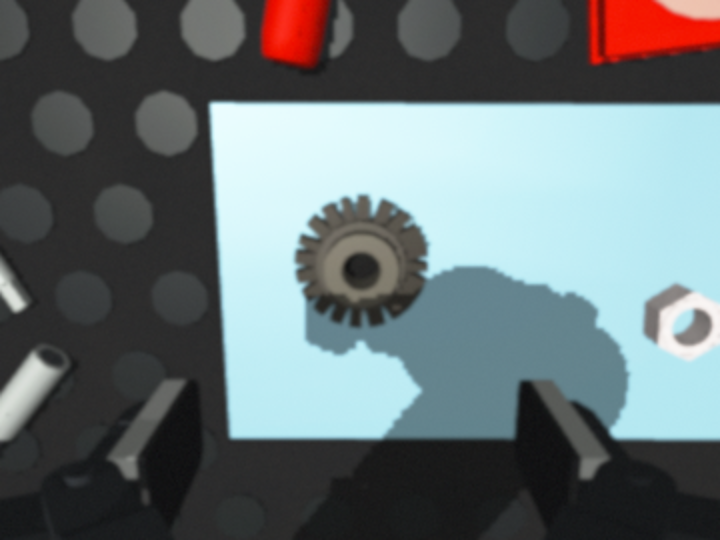

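Rotor sits under the tool, bore at crop (361,268), about 2 mm to +y of tool. Descending.

Scaled: 30 mm / 250 = 0.12, 15 mm / 250 = 0.06.

```bash
echo '0 0.008 0.12 0 70
0 0 0.12 0 70
0 0 0.12 0 70
0 0 0.06 0 70
0 0 0.032 0 70' | python3 jog.py >/dev/null; echo '0 0 0.016 0 70
0 0 0.016 0 70
0 0 0 0 70
0 0 0 0 70' | python3 jog.py
```

```text
time: 4.85
tcp_pos: [473.0, 363.7, 30.8]
tool_rot: [[1.0, 0.0, 0.002], [0.0, -1.0, 0.002], [0.002, -0.002, -1.0]]
force: [0.5, -0.0, -0.1]
gripper_width: 70.2
finger_force: 0.0
```

Scaled: 6 mm / 250 = 0.024, 5 mm / 250 = 0.02.

```bash
echo '0 0 0.024 0 60
0 0 0.02 0 60
0 0 0.018 0 50
0 0 0 0 50
0 0 0 0 40' | python3 jog.py; echo '0 0 0 0 30
0 0 0 0 30
0 0 0 0 30
0 0 0 0 30' | python3 jog.py; python3 -c "
from h import *
c,s=snap('wrist','w5');print(s['tcp_pos'],s['force'],s['gripper_width'],s['finger_force']);i=c['img'][130:330,200:440,::-1]
cv2.imwrite('pics/w5c.png',cv2.resize(i,None,fx=2,fy=2))"
```

```text
time: 5.27
tcp_pos: [472.1, 362.7, 13.3]
tool_rot: [[1.0, 0.0, -0.001], [0.0, -1.0, -0.001], [-0.001, 0.001, -1.0]]
force: [-0.1, -0.1, -0.3]
gripper_width: 40.4
finger_force: 0.0
time: 5.6
tcp_pos: [472.7, 363.6, 14.3]
tool_rot: [[1.0, 0.0, 0.001], [0.0, -1.0, 0.001], [0.001, -0.001, -1.0]]
force: [-1.1, 1.1, 3.4]
gripper_width: 31.4
finger_force: 56.8
[472.66883775 363.6229482   14.30941389] [-1.0753912   1.10695023  3.40552654] 31.40826357977246 56.752315163612366
```

View pics/w5c.png

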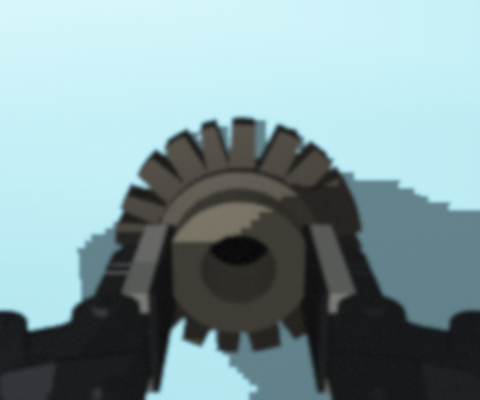

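Rotor held squarely by the boss (crop shows pads on both sides, above the step). Lift and carry to the blue large pocket.

Scaled: -30 mm / 250 = -0.12, -18 mm / 250 = -0.072.

```bash
echo '0 0 -0.032 0 28
0 0 -0.072 0 28
0 0 -0.12 0 28
0 0 -0.12 0 28
0.016 0.04 -0.056 0 28' | python3 jog.py; echo '0.032 0.08 0 0 28
0.032 0.12 0 0 28
0.032 0.144 0 0 28
0.032 0.144 0 0 28
0.032 0.144 0 0 28' | python3 jog.py >/dev/null; echo '0.032 0.144 0 0 28
0.032 0.144 0 0 28
0.032 0.144 0 0 28
0.032 0.144 0 0 28
0.032 0.144 0 0 28' | python3 jog.py>/dev/null;echo '0.032 0.144 0 0 28
0.032 0.144 0 0 28
0.032 0.144 0 0 28
0.032 0.144 0 0 28
0.032 0.144 0 0 28' | python3 jog.py ;echo '0.032 0.12 0 0 28
0.02 0.08 0 0 28
0 0.04 0 0 28
0 0.036 0 0 28
0 0 0 0 28' | python3 jog.py;echo '0 0 0 0 28
0 0 0 0 28' | python3 jog.py
```

```text
time: 6.07
tcp_pos: [476.9, 354.4, 117.2]
tool_rot: [[1.0, 0.002, 0.003], [0.002, -1.0, 0.003], [0.003, -0.003, -1.0]]
force: [0.0, 1.6, -2.3]
gripper_width: 31.2
finger_force: 59.9
time: 7.32
tcp_pos: [594.8, -167.0, 113.0]
tool_rot: [[1.0, -0.001, -0.004], [-0.001, -1.0, 0.001], [-0.004, -0.001, -1.0]]
force: [0.8, -0.1, -2.7]
gripper_width: 31.1
finger_force: 59.9
time: 7.73
tcp_pos: [608.0, -235.1, 113.0]
tool_rot: [[1.0, -0.002, -0.003], [-0.002, -1.0, 0.001], [-0.003, -0.001, -1.0]]
force: [0.7, 0.7, -3.3]
gripper_width: 30.9
finger_force: 59.9
time: 7.9
tcp_pos: [608.9, -232.9, 113.8]
tool_rot: [[1.0, 0.001, -0.001], [0.001, -1.0, 0.0], [-0.001, -0.0, -1.0]]
force: [-0.2, -0.4, -2.6]
gripper_width: 31.0
finger_force: 59.9
```

Scaled: 25 mm / 250 = 0.1, 20 mm / 250 = 0.08.

```bash
echo '0.004 0.028 0 0 28
0 0.024 0.04 0 28
0 0 0.1 0 28
0 0 0.08 0 28
0 0 0.056 0 28' | python3 jog.py>/dev/null; echo '0 0 0.032 0 28
0 0 0.016 0 28
0 0 0 0 28
0 0 0 0 28' | python3 jog.py; python3 -c "
from h import *
c,s=snap('wrist','w6');print(s['tcp_pos'],s['force']);i=c['img'][80:330,170:470,::-1]
cv2.imwrite('pics/w6c.png',cv2.resize(i,None,fx=2,fy=2))"
```

```text
time: 8.65
tcp_pos: [610.9, -247.2, 33.4]
tool_rot: [[1.0, 0.001, 0.001], [0.001, -1.0, -0.001], [0.001, 0.001, -1.0]]
force: [-0.5, -0.2, -2.4]
gripper_width: 31.0
finger_force: 60.0
[ 610.93916226 -247.24576112   33.39834158] [-0.51545538 -0.17667791 -2.38435249]
```

View pics/w6c.png

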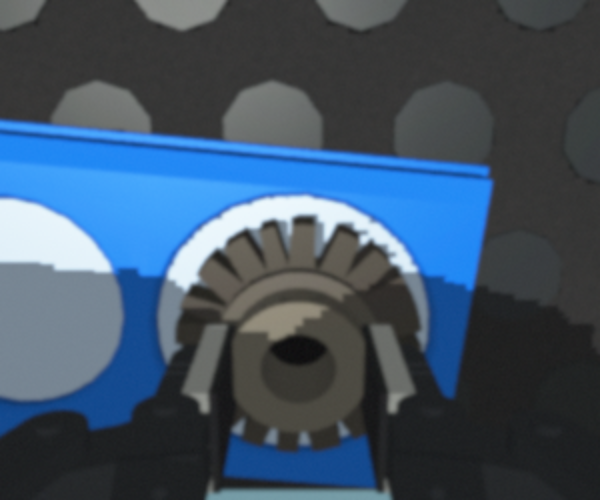

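Rotor is over the pocket, within about 1.5 mm (rotor rim 178–420, pocket 157–430 in the crop). Setting down.

Scaled: 3 mm / 250 = 0.012, -1.5 mm / 250 = -0.006.

```bash
echo '-0.004 -0.006 0.012 0 28
0 0 0.008 0 28
0 0 0.006 0 28
0 0 0 0 28
0 0 0 0 28' | python3 jog.py; echo '0 0 0.002 0 28
0 0 0 0 28
0 0 0 0 28' | python3 jog.py
```

```text
time: 9.12
tcp_pos: [609.3, -245.6, 26.3]
tool_rot: [[1.0, 0.0, 0.0], [0.0, -1.0, -0.0], [0.0, 0.0, -1.0]]
force: [0.4, 0.6, -2.2]
gripper_width: 31.2
finger_force: 60.0
time: 9.37
tcp_pos: [609.3, -245.6, 25.8]
tool_rot: [[1.0, 0.0, 0.0], [0.0, -1.0, -0.0], [0.0, 0.0, -1.0]]
force: [0.2, 1.5, -2.3]
gripper_width: 31.3
finger_force: 60.0
```

Scaled: 0.5 mm / 250 = 0.002.

```bash
echo '0 0 0.002 0 28
0 0 0 0 28
0 0 0 0 28' | python3 jog.py|sed -n '2p;4p'; echo '0 0 0.0016 0 28
0 0 0 0 28
0 0 0 0 28' | python3 jog.py|sed -n '2p;4p'
```

```text
tcp_pos: [609.4, -245.6, 25.4]
force: [0.2, 0.1, -1.8]
tcp_pos: [609.4, -245.7, 25.4]
force: [-0.4, 0.5, 1.3]
```

Scaled: -15 mm / 250 = -0.06, -6 mm / 250 = -0.024.

```bash
echo '0 0 0 0 45
0 0 0 0 48
0 0 0 0 48
0 0 -0.024 0 50
0 0 -0.06 0 60' | python3 jog.py; echo '0 0 -0.12 0 70
0 0 -0.12 0 70
-0.06 -0.012 -0.02 0 75
-0.12 -0.028 0 0 75
-0.14 -0.032 0 0 75' | python3 jog.py>/dev/null; echo '-0.14 -0.032 0 0 75
-0.072 -0.016 0 0 75
-0.028 -0.004 0.08 0 75
0 0 0.12 0 75
0 0 0.1 0 75' | python3 jog.py>/dev/null; echo '0 0 0.032 0 75
0 0 0 0 75
0 0 0 0 75' | python3 jog.py
```

```text
time: 10.28
tcp_pos: [607.9, -245.3, 44.3]
tool_rot: [[1.0, -0.0, -0.004], [-0.0, -1.0, 0.001], [-0.004, -0.001, -1.0]]
force: [0.2, 1.1, 0.5]
gripper_width: 59.3
finger_force: 0.0
time: 11.37
tcp_pos: [470.1, -214.8, 28.5]
tool_rot: [[1.0, 0.001, 0.001], [0.001, -1.0, -0.001], [0.001, 0.001, -1.0]]
force: [0.5, -0.1, 1.7]
gripper_width: 75.3
finger_force: 0.0
```

Scaled: 10 mm / 250 = 0.04, 9 mm / 250 = 0.036.

```bash
echo '-0.004 0 0.04 0 70
0 0 0.036 0 65
0 0 0.022 0 60
0 0 0 0 55
0 0 0 0 50' | python3 jog.py; echo '0 0 0 0 43
0 0 0 0 43
0 0 0 0 43
0 0 0 0 43' | python3 jog.py; python3 -c "
from h import *
c,s=snap('wrist','w7');i=c['img'][130:330,200:440,::-1]
cv2.imwrite('pics/w7c.png',cv2.resize(i,None,fx=2,fy=2))"
```

```text
time: 11.78
tcp_pos: [468.6, -214.7, 3.6]
tool_rot: [[1.0, 0.0, 0.0], [0.0, -1.0, -0.0], [0.0, 0.0, -1.0]]
force: [-0.5, -0.2, 0.0]
gripper_width: 50.0
finger_force: 0.0
time: 12.12
tcp_pos: [468.7, -214.7, 4.4]
tool_rot: [[1.0, 0.0, 0.001], [0.0, -1.0, -0.0], [0.001, 0.0, -1.0]]
force: [-1.7, 0.4, 6.0]
gripper_width: 44.2
finger_force: 58.3
```

View pics/w7c.png

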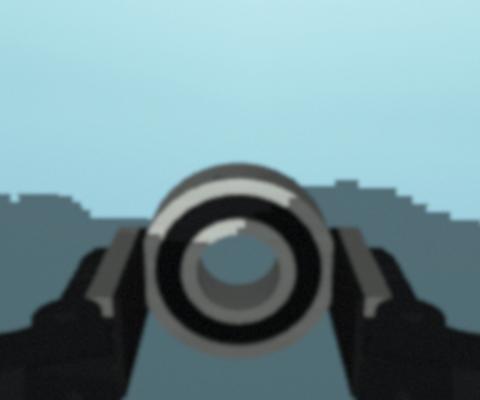

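Bearing held squarely on its upper rim. Lift and carry to the blue middle pocket.

Scaled: -25 mm / 250 = -0.1, -18 mm / 250 = -0.072.

```bash
echo '0 0 -0.032 0 42
0 0 -0.072 0 42
0 0 -0.1 0 42
0 0 -0.06 0 42
0.04 -0.012 -0.016 0 42' | python3 jog.py; echo '0.08 -0.028 0 0 42
0.12 -0.04 0 0 42
0.14 -0.044 0 0 42
0.12 -0.04 0 0 42
0.06 -0.02 0 0 42' | python3 jog.py>/dev/null; echo '0.032 -0.008 0 0 42
0 0 0 0 42
0 0 0.04 0 42
0 0 0.06 0 42
0 0 0.048 0 42' | python3 jog.py>/dev/null; echo '0 0 0.024 0 42
0 0 0 0 42
0 0 0 0 42' | python3 jog.py; python3 -c "
from h import *
c,s=snap('wrist','w8')
print(s['tcp_pos']);i=c['img'][80:330,170:470,::-1]
cv2.imwrite('pics/w8c.png',cv2.resize(i,None,fx=2,fy=2))"
```

```text
time: 12.58
tcp_pos: [478.5, -211.9, 76.2]
tool_rot: [[1.0, -0.001, 0.004], [-0.001, -1.0, -0.0], [0.004, 0.0, -1.0]]
force: [0.4, -0.4, -1.9]
gripper_width: 43.9
finger_force: 61.3
time: 13.67
tcp_pos: [615.7, -166.9, 30.0]
tool_rot: [[1.0, -0.0, -0.001], [-0.0, -1.0, -0.0], [-0.001, 0.0, -1.0]]
force: [-0.0, -0.5, -1.8]
gripper_width: 44.0
finger_force: 61.3
[ 615.67427271 -166.94072245   30.03466115]
```

View pics/w8c.png

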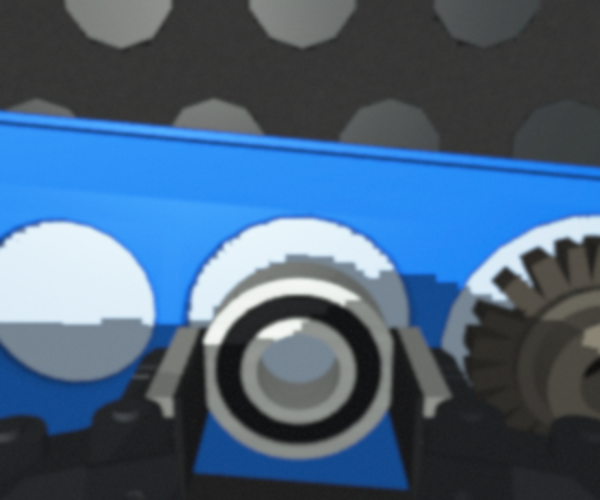

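Bearing is centred over the middle pocket, and the rotor sits flat in its pocket. Lower it.

Scaled: 5 mm / 250 = 0.02, 1.5 mm / 250 = 0.006.

```bash
echo '0.004 0 0.02 0 42
0 0 0.016 0 42
0 0 0.012 0 42
0 0 0.006 0 42
0 0 0 0 42' | python3 jog.py; echo '0 0 0.0016 0 42
0 0 0 0 42
0 0 0 0 42' | python3 jog.py|sed -n '2p;4p';echo '0 0 0.0016 0 42
0 0 0 0 42
0 0 0 0 42' | python3 jog.py|sed -n '2p;4p'
```

```text
time: 14.13
tcp_pos: [617.0, -166.5, 16.4]
tool_rot: [[1.0, 0.0, -0.001], [0.0, -1.0, 0.0], [-0.001, -0.0, -1.0]]
force: [0.7, -0.2, -0.5]
gripper_width: 43.7
finger_force: 61.3
tcp_pos: [617.5, -166.6, 16.7]
force: [-0.9, 1.4, -0.5]
tcp_pos: [617.3, -166.6, 16.2]
force: [0.4, -0.1, -1.4]
```

Scaled: 0.4 mm / 250 = 0.0016.

```bash
for i in 1 ; do echo '0 0 0.0016 0 42
0 0 0 0 42
0 0 0 0 42' | python3 jog.py|sed -n '2p;4p';echo '0 0 0.0016 0 42
0 0 0 0 42
0 0 0 0 42' | python3 jog.py|sed -n '2p;4p'; done
```

```text
tcp_pos: [617.3, -166.6, 15.7]
force: [-0.2, -0.6, -1.2]
tcp_pos: [617.4, -166.6, 15.5]
force: [-0.6, 0.2, 0.5]
```

Scaled: 0.3 mm / 250 = 0.0012.

```bash
echo '0 0 0.0012 0 42
0 0 0 0 42
0 0 0 0 52
0 0 0 0 54
0 0 0 0 54' | python3 jog.py; echo '0 0 -0.024 0 54
0 0 -0.06 0 54
0 0 -0.12 0 54
0 0 -0.12 0 60
-0.056 -0.028 -0.04 0 60' | python3 jog.py>/dev/null; echo '-0.12 -0.06 0 0 60
-0.136 -0.072 0 0 60
-0.136 -0.072 0 0 60
-0.136 -0.072 0 0 60
-0.08 -0.04 0 0 60' | python3 jog.py>/dev/null; echo '-0.048 -0.024 0 0 60
0 0 0.08 0 60
0 0 0.1 0 60
0 0 0.04 0 60
0 0 0 0 60' | python3 jog.py>/dev/null; echo '0 0 0 0 60
0 0 0 0 60' | python3 jog.py
```

```text
time: 15.55
tcp_pos: [617.4, -166.6, 14.9]
tool_rot: [[1.0, 0.0, 0.0], [0.0, -1.0, -0.0], [0.0, 0.0, -1.0]]
force: [0.9, 0.4, -0.3]
gripper_width: 53.8
finger_force: 0.0
time: 16.97
tcp_pos: [440.2, -74.5, 51.9]
tool_rot: [[1.0, 0.0, 0.002], [0.0, -1.0, 0.0], [0.002, -0.0, -1.0]]
force: [0.4, 0.1, -0.3]
gripper_width: 59.8
finger_force: 0.0
```

Scaled: 18 mm / 250 = 0.072, 12 mm / 250 = 0.048.

```bash
echo '0 0 0.072 0 60
0 0 0.048 0 60
0 0 0.032 0 55
0 0 0.02 0 50
0 0 0.008 0 45' | python3 jog.py>/dev/null; echo '0 0 0 0 35
0 0 0 0 24
0 0 0 0 24
0 0 0 0 24
0 0 0 0 24' | python3 jog.py; echo '0 0 0 0 24
0 0 -0.032 0 24
0 0 -0.072 0 24
0 0 -0.112 0 24
0 0 -0.08 0 24' | python3 jog.py
```

```text
time: 17.8
tcp_pos: [439.8, -74.5, 6.7]
tool_rot: [[1.0, 0.0, 0.001], [0.0, -1.0, 0.0], [0.001, -0.0, -1.0]]
force: [-0.5, -0.2, 5.8]
gripper_width: 25.8
finger_force: 59.0
time: 18.22
tcp_pos: [439.4, -74.6, 81.6]
tool_rot: [[1.0, 0.0, 0.001], [0.0, -1.0, -0.0], [0.001, 0.0, -1.0]]
force: [1.0, 0.3, -0.9]
gripper_width: 26.1
finger_force: 59.1
```

Scaled: 36 mm / 250 = 0.144, 33 mm / 250 = 0.132.

```bash
echo '0.06 0.008 0 0 24
0.12 0.02 0 0 24
0.144 0.024 0 0 24
0.144 0.024 0 0 24
0.132 0.02 0 0 24' | python3 jog.py>/dev/null; echo '0.088 0.012 0 0 24
0.044 0.008 0 0 24
0 0 0.04 0 24
0 0 0.08 0 24
0 0 0.06 0 24' | python3 jog.py>/dev/null; echo '0 0 0.02 0 24
0 0 0 0 24
0 0 0 0 24' | python3 jog.py; python3 -c "
from h import *
c,s=snap('wrist','w9')
print(s['tcp_pos']);i=c['img'][80:330,170:470,::-1]
cv2.imwrite('pics/w9c.png',i)
h=cv2.cvtColor(c['img'],cv2.COLOR_RGB2HSV);m=((h[...,0]>12)&(h[...,0]<32)&(h[...,1]>120)&(h[...,2]>60)).astype(np.uint8)
for q in cv2.findContours(m,0,1)[0]:
  if cv2.contourArea(q)>150: print(cv2.boundingRect(q),cv2.contourArea(q))
m=((h[:,:,2]>110)&(h[:,:,1]<95)).astype(np.uint8)
"
```

```text
time: 19.3
tcp_pos: [621.8, -103.5, 30.1]
tool_rot: [[1.0, 0.0, -0.001], [0.0, -1.0, -0.0], [-0.001, 0.0, -1.0]]
force: [0.4, 0.1, -0.5]
gripper_width: 26.0
finger_force: 59.1
[ 621.7837669  -103.54194845   30.12094108]
(289, 221, 61, 81) 4062.0
(217, 0, 56, 14) 469.5
```

Mask shows the bush upright between the pads, centred at column 319.5. Lower it.

Scaled: 4 mm / 250 = 0.016, 2.5 mm / 250 = 0.01.

```bash
echo '0 0 0.016 0 24
0 0 0.016 0 24
0 0 0.01 0 24
0 0 0.004 0 24
0 0 0 0 24' | python3 jog.py|sed -n '2p;4p'; for i in 1; do echo '0 0 0.0016 0 24
0 0 0 0 24
0 0 0 0 24' | python3 jog.py|sed -n '2p;4p'; echo '0 0 0.0016 0 24
0 0 0 0 24
0 0 0 0 24' | python3 jog.py|sed -n '2p;4p'; done
```

```text
tcp_pos: [622.1, -103.6, 18.2]
force: [0.3, -0.2, -0.8]
tcp_pos: [622.4, -103.6, 18.2]
force: [0.1, 1.3, -0.2]
tcp_pos: [622.4, -103.6, 17.8]
force: [0.4, 0.5, -0.6]
```

Units first: shifts go in shares of 250 mm and turns go in shares of 2 pi rad. So 0.4 mm / 250 = 0.0016.

```bash
echo '0 0 0.0016 0 24
0 0 0 0 24
0 0 0 0 24' | python3 jog.py|sed -n '2p;4p'; echo '0 0 0.0012 0 24
0 0 0 0 24
0 0 0 0 24' | python3 jog.py|sed -n '2p;4p'; echo '0 0 0 0 34
0 0 0 0 37
0 0 0 0 37
0 0 0 0 37
0 0 -0.024 0 37' | python3 jog.py; echo '0 0 -0.08 0 37
0 0 -0.14 0 37
0 0 -0.12 0 45
-0.048 -0.052 -0.04 0 60
-0.096 -0.108 0 0 80' | python3 jog.py>/dev/null; echo '-0.104 -0.116 0 0 80
-0.104 -0.116 0 0 80
-0.104 -0.116 0 0 80
-0.104 -0.116 0 0 80
-0.072 -0.076 0 0 80' | python3 jog.py>/dev/null; echo '-0.036 -0.04 0 0 80
0 0 0.06 0.0194 80
0 0 0.06 0.0194 80
0 0 0.04 0.0139 80
0 0 0 0 80' | python3 jog.py>/dev/null; echo '0 0 0 0 80
0 0 0 0 80' | python3 jog.py;python3 -c "
from h import *
c,s=snap('wrist','w10')
print(s['tcp_pos']);i=c['img'][60:310,170:470,::-1]
cv2.imwrite('pics/w10c.png',cv2.resize(i,None,fx=2,fy=2))"
```

```text
tcp_pos: [622.4, -103.6, 17.8]
force: [-0.9, 0.7, 3.5]
tcp_pos: [622.4, -103.6, 17.8]
force: [-1.5, 0.2, 4.7]
time: 21.18
tcp_pos: [621.2, -103.6, 21.7]
tool_rot: [[1.0, -0.0, -0.003], [-0.0, -1.0, 0.0], [-0.003, -0.0, -1.0]]
force: [-0.6, 0.0, -0.0]
gripper_width: 37.0
finger_force: 0.0
time: 22.6
tcp_pos: [455.9, 81.6, 78.8]
tool_rot: [[0.946, -0.324, 0.001], [-0.324, -0.946, 0.0], [0.001, -0.001, -1.0]]
force: [0.3, -0.2, 1.0]
gripper_width: 79.8
finger_force: 0.0
[455.91389789  81.5941333   78.76976645]
```

View pics/w10c.png

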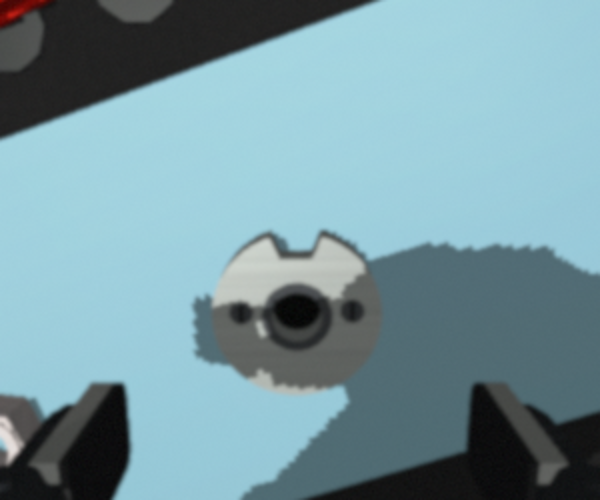

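Plate directly under the tool, notch aligned with tool +x. Descend and grasp.

Scaled: 25 mm / 250 = 0.1, 22 mm / 250 = 0.088.

```bash
echo '0 0 0.1 0 82
0 0 0.088 0 82
0 0 0.06 0 82
0 0 0.032 0 82
0 0 0.016 0 82' | python3 jog.py>/dev/null; echo '0 0 0.008 0 80
0 0 0 0 72
0 0 0 0 66
0 0 0 0 56
0 0 0 0 56' | python3 jog.py;echo '0 0 0 0 56
0 0 0 0 56
0 0 0 0 56' | python3 jog.py
```

```text
time: 23.48
tcp_pos: [456.1, 81.9, 3.5]
tool_rot: [[0.946, -0.325, 0.002], [-0.325, -0.946, 0.001], [0.002, -0.002, -1.0]]
force: [-2.0, 0.2, 7.2]
gripper_width: 57.2
finger_force: 50.5
time: 23.73
tcp_pos: [456.0, 81.8, 3.5]
tool_rot: [[0.946, -0.325, 0.002], [-0.325, -0.946, 0.001], [0.002, -0.002, -1.0]]
force: [-2.0, 0.0, 6.4]
gripper_width: 57.0
finger_force: 50.5
```

Scaled: -25 mm / 250 = -0.1, -18 mm / 250 = -0.072, -7 degrees / 360 = -0.0194.

```bash
echo '0 0 -0.032 0 55
0 0 -0.072 0 55
0 0 -0.1 -0.0194 55
0 0 -0.06 -0.0194 55
0 0 -0.016 -0.0139 55' | python3 jog.py; echo '0.048 -0.04 0 0 55
0.1 -0.084 0 0 55
0.12 -0.1 0 0 55
0.12 -0.1 0 0 55
0.12 -0.1 0 0 55' | python3 jog.py>/dev/null; echo '0.1 -0.084 0 0 55
0.048 -0.044 0 0 55
0 0 0.04 0 55
0 0 0.08 0 55
0 0 0.04 0 55' | python3 jog.py>/dev/null; echo '0 0 0.016 0 55
0 0 0 0 55
0 0 0 0 55' | python3 jog.py
```

```text
time: 24.15
tcp_pos: [456.7, 82.1, 75.2]
tool_rot: [[1.0, 0.006, 0.005], [0.006, -1.0, 0.003], [0.005, -0.003, -1.0]]
force: [0.1, 0.3, -1.9]
gripper_width: 56.3
finger_force: 64.4
time: 25.23
tcp_pos: [619.2, 219.1, 28.5]
tool_rot: [[1.0, 0.0, 0.0], [0.0, -1.0, -0.0], [0.0, 0.0, -1.0]]
force: [-0.2, 0.8, -1.5]
gripper_width: 56.1
finger_force: 64.4
```

Scaled: 5 mm / 250 = 0.02, 4 mm / 250 = 0.016.

```bash
echo '0.004 -0.004 0.02 0 55
0 0 0.016 0 55
0 0 0.01 0 55
0 0 0.004 0 55
0 0 0 0 55' | python3 jog.py|sed -n '2p;4p'; echo '0 0 0.0016 0 55
0 0 0 0 55
0 0 0 0 55' | python3 jog.py|sed -n '2p;4p'; echo '0 0 0.0016 0 55
0 0 0 0 55
0 0 0 0 55' | python3 jog.py|sed -n '2p;4p'; echo '0 0 0.0016 0 55
0 0 0 0 55
0 0 0 0 55' | python3 jog.py|sed -n '2p;4p'
```

```text
tcp_pos: [620.1, 220.3, 15.2]
force: [0.3, -0.1, -1.3]
tcp_pos: [620.4, 220.5, 15.3]
force: [0.5, -0.3, -2.3]
tcp_pos: [620.4, 220.5, 15.0]
force: [0.3, -0.5, -1.6]
tcp_pos: [620.4, 220.5, 14.9]
force: [-2.1, -0.4, 2.0]
```

Scaled: 0.3 mm / 250 = 0.0012.

```bash
echo '0 0 0.0012 0 55
0 0 0 0 55
0 0 0 0 66
0 0 0 0 70
0 0 0 0 70' | python3 jog.py; echo '0 0 -0.024 0 70
0 0 -0.072 0 70
0 0 -0.12 0 70
0 0 -0.08 0 70
-0.048 0.004 -0.024 0 70' | python3 jog.py>/dev/null; echo '-0.1 0.004 0 0 70
-0.136 0.008 0 0 70
-0.136 0.008 0 0 70
-0.136 0.008 0 0 70
-0.1 0.008 0 0 70' | python3 jog.py>/dev/null; echo '-0.048 0.004 0 0 70
0 0 0 0 70
0 0 0 0 70
0 0 0 0 70' | python3 jog.py; python3 -c "
from h import *
c,s=snap('wrist','w11')
i=c['img'][120:280,220:420,::-1]
cv2.imwrite('pics/w11c.png',cv2.resize(i,None,fx=4,fy=3.75) if 0 else cv2.resize(i,None,fx=3.75,fy=3.75,interpolation=cv2.INTER_CUBIC))"
```

```text
time: 26.82
tcp_pos: [620.5, 220.4, 13.7]
tool_rot: [[1.0, -0.0, 0.0], [-0.0, -1.0, 0.0], [0.0, -0.0, -1.0]]
force: [-0.6, 0.6, 0.0]
gripper_width: 70.2
finger_force: 0.0
time: 27.98
tcp_pos: [445.4, 210.0, 94.5]
tool_rot: [[1.0, 0.0, 0.002], [0.0, -1.0, 0.001], [0.002, -0.001, -1.0]]
force: [0.1, 0.3, -0.4]
gripper_width: 69.9
finger_force: 0.0
```

View pics/w11c.png

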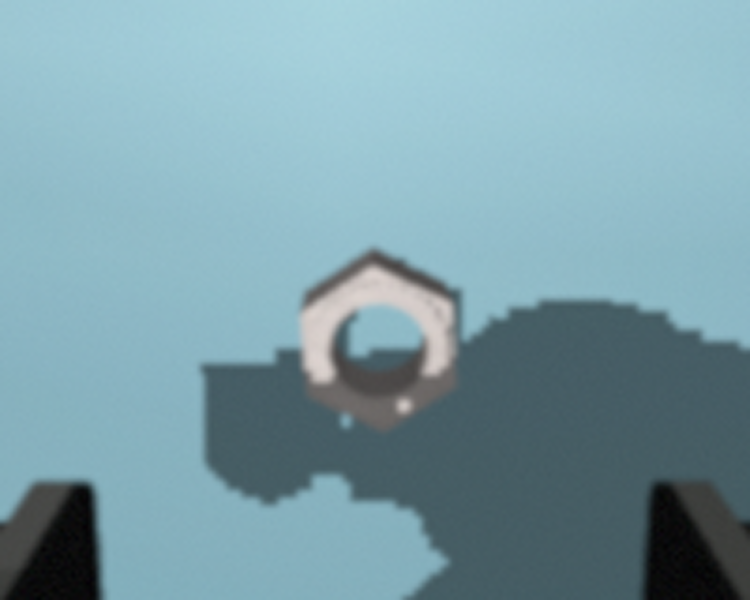

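Nut centred at crop (380,347), about 2 mm to tool +y, with flats 3.5° counterclockwise of the closing line. Correct, descend and grasp.

Scaled: 30 mm / 250 = 0.12, 1.5 mm / 250 = 0.006, -3.5 degrees / 360 = -0.0097.

```bash
echo '-0.004 0.006 0.08 -0.0097 60
0 0 0.12 0 60
0 0 0.08 0 60
0 0 0.04 0 60
0 0 0.02 0 55' | python3 jog.py>/dev/null; echo '0 0 0.012 0 50
0 0 0 0 45
0 0 0 0 36
0 0 0 0 26
0 0 0 0 26' | python3 jog.py; echo '0 0 0 0 26
0 0 0 0 26
0 0 0 0 26' | python3 jog.py
```

```text
time: 28.87
tcp_pos: [444.0, 208.5, 7.1]
tool_rot: [[0.998, 0.061, 0.002], [0.061, -0.998, 0.002], [0.002, -0.001, -1.0]]
force: [-0.5, 0.3, 2.8]
gripper_width: 27.8
finger_force: 59.5
time: 29.12
tcp_pos: [444.0, 208.5, 7.0]
tool_rot: [[0.998, 0.062, 0.002], [0.062, -0.998, 0.001], [0.002, -0.001, -1.0]]
force: [-0.6, 0.2, 5.9]
gripper_width: 28.2
finger_force: 59.9
```

Scaled: -28 mm / 250 = -0.112, -18 mm / 250 = -0.072, 3.5 degrees / 360 = 0.0097.

```bash
echo '0 0 -0.032 0 26
0 0 -0.072 0 26
0 0 -0.112 0.0097 26
0 0 -0.072 0 26
0 0 -0.02 0 26' | python3 jog.py; echo '0.056 0.036 0 0 26
0.112 0.076 0 0 26
0.128 0.088 0 0 26
0.128 0.088 0 0 26
0.128 0.088 0 0 26' | python3 jog.py>/dev/null; echo '0.112 0.076 0 0 26
0.072 0.048 0 0 26
0.036 0.02 0.032 0 26
0 0 0.08 0 26
0 0 0.06 0 26' | python3 jog.py>/dev/null; echo '0 0 0.032 0 26
0 0 0 0 26
0 0 0 0 26' | python3 jog.py
```

```text
time: 29.53
tcp_pos: [444.5, 209.0, 86.2]
tool_rot: [[1.0, 0.001, 0.005], [0.001, -1.0, 0.004], [0.005, -0.004, -1.0]]
force: [-0.2, 0.7, -1.3]
gripper_width: 28.5
finger_force: 59.3
time: 30.62
tcp_pos: [635.6, 78.2, 31.4]
tool_rot: [[1.0, 0.001, -0.002], [0.001, -1.0, -0.001], [-0.002, 0.001, -1.0]]
force: [0.8, 0.1, 0.6]
gripper_width: 28.2
finger_force: 59.3
```

Scaled: 5 mm / 250 = 0.02, 4 mm / 250 = 0.016.

```bash
echo '0.008 0 0.02 0 26
0 0 0.016 0 26
0 0 0.01 0 26
0 0 0.004 0 26
0 0 0 0 26' | python3 jog.py|sed -n '2p;4p'; echo '0 0 0.0016 0 26
0 0 0 0 26
0 0 0 0 26' | python3 jog.py|sed -n '2p;4p'; echo '0 0 0.0016 0 26
0 0 0 0 26
0 0 0 0 26' | python3 jog.py|sed -n '2p;4p'; echo '0 0 0.0016 0 26
0 0 0 0 26
0 0 0 0 26' | python3 jog.py|sed -n '2p;4p'
```

```text
tcp_pos: [638.2, 77.9, 19.4]
force: [0.7, 1.0, -0.8]
tcp_pos: [638.4, 77.9, 19.3]
force: [0.5, 0.6, -1.5]
tcp_pos: [638.3, 77.9, 18.7]
force: [-0.2, 0.2, -1.5]
tcp_pos: [638.3, 77.9, 18.2]
force: [0.8, 0.7, -0.5]
```

Scaled: 0.4 mm / 250 = 0.0016.

```bash
echo '0 0 0.0016 0 26
0 0 0 0 26
0 0 0 0 26' | python3 jog.py|sed -n '2p;4p'; echo '0 0 0.0012 0 26
0 0 0 0 26
0 0 0 0 26' | python3 jog.py|sed -n '2p;4p'
```

```text
tcp_pos: [638.3, 77.9, 18.1]
force: [-0.4, -0.4, 1.2]
tcp_pos: [638.3, 77.9, 18.1]
force: [-2.0, 0.7, 4.0]
```

Scaled: -20 mm / 250 = -0.08, -6 mm / 250 = -0.024.

```bash
echo '0 0 0 0 36
0 0 0 0 40
0 0 0 0 40
0 0 -0.024 0 40
0 0 -0.08 0 40' | python3 jog.py; echo '0 0 -0.14 0 40
0 0 -0.16 0 40
0 0 -0.16 0 60
0 0 -0.16 0 60
0 0 -0.12 0 60' | python3 jog.py>/dev/null; echo '-0.08 0.08 0 0 60
-0.08 0.12 0 0 60
-0.04 0.12 0 0 60
0 0.08 0 0 60
0 0 0 0 60' | python3 jog.py>/dev/null; echo '0 0 0 0 60
0 0 0 0 60
0 0 0 0 60' | python3 jog.py; python3 -c "
from h import *
c,s=snap('wrist','w12'); t,_=snap('top','t12'); print(c['img'].shape)
a=c['img'][20:260,:,::-1]; b=cv2.resize(t['img'][100:320,140:540,::-1],(640,352))
cv2.imwrite('pics/m3.png',np.vstack([a,b]))"
```

```text
time: 32.7
tcp_pos: [636.0, 77.2, 40.7]
tool_rot: [[1.0, -0.001, -0.007], [-0.001, -1.0, -0.002], [-0.007, 0.002, -1.0]]
force: [-0.1, -0.7, 0.3]
gripper_width: 39.8
finger_force: 0.0
time: 33.78
tcp_pos: [588.6, -21.3, 228.5]
tool_rot: [[1.0, 0.001, 0.0], [0.001, -1.0, 0.0], [0.0, -0.0, -1.0]]
force: [-0.1, 0.1, 0.3]
gripper_width: 60.0
finger_force: 0.0
(400, 640, 3)
```

View pics/m3.png

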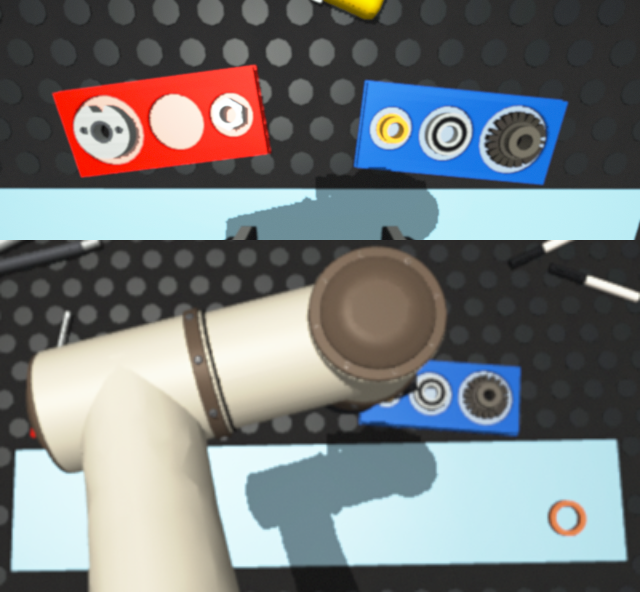

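All five parts lie flat within their named pockets, the red middle pocket is empty, and the spacer is unmoved. Handing in.

```bash
python3 -c "
from rig import ctrl
print(ctrl.close_job())"
```

```text
the job is handed in; nothing more can be done
None
```

Both kits are made up and handed in at about 34 s: every part was set down in its named pocket in the order asked, the red middle pocket is empty, and the spacer, tape measure and screwdriver were not touched (no verdict was returned).

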